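Lay the tall microphone case down and slide it home under the patch bridge

ROBOT

A 6-joint arm with a two-finger parallel gripper is mounted at the origin on the work surface. World frame = base frame: x ahead of the robot, y to its left, z up, the work surface at z = 0. Lengths are in m, angles in degrees, forces in N, time in s.
With the tool pointing down it reaches from about 0.4 to 0.925 m from the base axis. Payload 3.4 kg.
Tool frame: the origin (TCP) lies at the very end of the fingers, on their centre line; the grasp point (between the pads) lies 19 mm behind it; z points along the fingers, y is the direction in which the jaws open and shut (so a half turn about z gives the same grasp; the last joint's range is limited). The gripper opens to 85 mm and grips with 20 to 120 N. Pads are 22 mm wide; open, the fingers measure 114 mm over their backs; the gripper's body (76 mm by 85 mm) begins 54 mm behind the grasp point. The pads swing forward as they close: fully open they stand 13 mm farther back than shut.
Start: joints at [-71.362, 17.578, 86.31, -0, 76.112, -4.211], TCP at [0.223, -0.53, 0.231] pointing down, gripper open.
Joint ranges: [-179.03, 179.03], [-60, 130.46], [8.19, 133.38], [-81.62, 261.62], [5.75, 156.47], [-153.77, 153.77]. Speed limits (degrees/s): [147.25, 147.25, 180, 180, 180, 180].

INTERFACE

Orientations are given as a 3x3 rotation matrix whose columns are the frame's x, y, z axes.
In Python, from workcell import env, eyes gives the robot as it stands. Calls block until the motion is done:
- env.movep(position, orientation): joint-space move of the TCP to a pose.
- env.servo_line(position, frame=None, feed=0.15): straight line of the TCP; frame=None keeps the orientation; feed is the mean speed in m/s.
- env.goto_joints(angles): joint-space move.
- env.grip(opening): finger opening in m; the grip force is fixed at half the most; returns when the fingers have stopped.
- env.sleep(seconds).
- env.ik(position, orientation): joint angles nearest the present ones, or None.
- eyes.get_image(name): name is "side" or "top"; returns a dict with "img" (384x512x3 uint8, red, green, blue), "camera_matrix" (3x3 intrinsics, pixels), "extrinsics" (4x4, takes a point from world to camera coordinates). Camera axes: x right, y down, z forward; pixel columns grow to the right and rows downward; lengths in m; the calibration is good to about 2 mm. A picture is of the moment at which its call begins. There is no depth.
A pose or a line that the arm cannot do raises env.IKError and nothing moves.
- env.hand_in(): hands the job in, once; it reports no verdict.
Readings, each from a call of its own:
- env.read_t(): time.
- env.read_joints(): joint angles.
- env.read_joint_vel(): joint speeds.
- env.read_joint_torque(): joint torques, N m.
- env.read_position(): TCP position.
- env.read_eef_rot(): TCP orientation.
- env.read_force(): force on the tool from outside, world axes, zero at the start.
- env.read_torque(): the same for the moment, N m.
- env.read_finger_gap(): finger opening in m.
Only numpy, scipy, OpenCV 4.12 (cv2) and the standard library are available. Lean on these libraries where they do the work, as an engineer would, in place of code of your own. Each camera call takes 0.05 s, during which the arm holds its last target.

TASK

The tall black microphone case is too high to go under the bridge of its plywood bay: push it over near its top so that it falls flat with its top end towards the bay, then slide it, foot end last, up over the ramped lip and under the bridge until the whole case has dropped flat on the bay floor behind the lip, lying straight along the bay. Push it, do not pick it up, and leave the canister, tape measure, counterweight and torch where they stand. Let go and leave nothing touching the case.

Things in the scene. Friction and masses are not known exactly. Their poses are not given: they have to be found in the camera images.
- bay: Fixed plywood storage bay, open towards the robot. Origin: table level (= bay floor), mid-width of the mouth, at the lip's inner edge. x points into the bay, away from the robot, y left, z up. Side posts at x -12 to 68, inner faces y = +/-82, outer +/-97, 135 high; side walls 40 high go on to x = 194. An end stop 30 high closes it at x = 182. Open above beyond x = 68.
- bay_lip (a point): Top inner edge of the bay's aluminium lip, mid-width, 10 above the bay's origin, same axes. The lip is 194 wide across y: in the bay's frame it ramps up from height 0 at x = -52 to 10 at x = -8, is level to x = 0, then drops sheer to the bay floor.
- bay_bridge (a point): Middle of the front lower edge of the bridge plank over the mouth: bay frame x = -12, z = 135. The plank spans x -12 to 68, y +/-118, underside 135, top 153; a patch strip on it, front at x = 33, reaches 183. To push the case's end past the lip the tool must slant about 40 degrees from vertical, fingers forward and down, body leaning back to the robot.
- case_mid (a point): Centre of the loose black plastic case, a rigid rounded box 60 (its x) by 90 (y) by 150 (z), 0.32 to 0.63 kg, evenly spread. Starts upright before the bay, z up, x within 0.10 rad of the bay's x. Laid towards the bay, z points into it, x down, centre 30 high. Pushed, it pivots on the foot edge nearest the bay, falls by itself beyond about 22 degrees and its top end lands on the lip.
- case_foot (a point): Centre of the case's foot face (60 x 90), 75 from its centre along its own -z; same axes as the case.
- case_top (a point): Centre of the case's top face, 75 from its centre along its own +z; same axes as the case.
- canister: Bystander: screw-top aluminium canister, 72 diameter, 104 high, upright; origin at the centre of its underside. Stands beside the work, as do the other bystanders, 185 to 225 to the side of the bay's centre line.
- tape: Bystander: red steel tape measure, 66 x 36 x 66 high; origin at the centre of its underside.
- counterweight: Bystander: small cast-iron boom counterweight, 64 diameter, 56 high; origin at the centre of its underside.
- torch: Bystander: yellow plastic torch standing on its head, 54 diameter at the head, 135 high; origin at the centre of its underside.
Things that resemble listed ones, but are neither listed nor needed, are in the scene too. Several things look just like the part that bears case_mid: the one meant starts nearest to the robot's base.

How it is judged (in metres and radians):
On the way:
1. the case has been toppled and lies with its top end towards the bay (angle between case_mid's own z axis and vertical between 1.4 and 1.74 rad and x of case_top in the frame of bay above -0.06 m), for 0.2 s.
At the end, for the whole second after the job is handed in: The case lies flat on its broad face on the bay floor (within about 2 degrees, centre below 36 mm), wholly behind the lip, its top end towards the end stop, straight along the bay (within 0.12 rad), between the side walls, at rest and untouched (angle between the z axis of case_mid and the x axis of bay, either way round below 0.12 rad and angle between case_mid's own z axis and vertical between 1.53 and 1.61 rad and height (world z) of case_mid below 0.036 m and x of case_foot in the frame of bay above 0 m and x of case_top in the frame of bay between 0.145 and 0.186 m and y of case_mid in the frame of bay between -0.045 and 0.045 m and linear speed of case below 0.01 m/s and angular speed of case below 0.05 rad/s and contact force between case and the arm below 0.1 N and contact force between case and the fingers below 0.1 N).
It fails at once if the case is picked up (the middle of its foot more than 80 mm above the table) (height (world z) of case_foot above 0.08 m).
It fails at once if a bystander is shifted by more than 15 mm (distance of any of canister, tape, counterweight, torch from where it was at the start of the episode above 0.015 m).
It also fails if it takes over 56 s, if anything falls off the work surface, if the arm or the gripper's body presses on something with over 40 N, if the wrist force passes 120 N, or if a joint passes its speed limit or range.

## Working session

There is one attempt and no reset: what is moved stays moved. The work goes in short steps, each a Python script; the robot and the scene stay as the last script left them, time stands still between calls to the robot, and variables do not carry over. Pictures are saved under pics/ and viewed, and the job is handed in when it is done.

```bash
mkdir -p pics
python3 - <<'E'
from workcell import env, eyes
import cv2,numpy as np
for n in("side","top"):
    d=eyes.get_image(n); cv2.imwrite(f"pics/{n}0.png",cv2.cvtColor(d["img"],cv2.COLOR_RGB2BGR)); np.savez(f"pics/{n}0.npz",**d)
    print(n,d["camera_matrix"].tolist(),np.round(d["extrinsics"],4).tolist())
print(env.read_t())
E
```

```text
side [[423.8639200599362, 0.0, 264.913901860609], [0.0, 423.8639200599362, 192.9492907253418], [0.0, 0.0, 1.0]] [[-0.8915, -0.4525, 0.0194, 0.5623], [-0.344, 0.6485, -0.6791, 0.243], [0.2947, -0.6121, -0.7338, 0.937], [0.0, 0.0, 0.0, 1.0]]
top [[466.57294352290967, 0.0, 255.06847632670957], [0.0, 466.57294352290967, 190.99545121907522], [0.0, 0.0, 1.0]] [[0.0228, -0.9997, 0.0039, 0.0184], [-0.9897, -0.0231, -0.1416, 0.6195], [0.1416, -0.0006, -0.9899, 1.3471], [0.0, 0.0, 0.0, 1.0]]
0.1
```

View pics/side0.png

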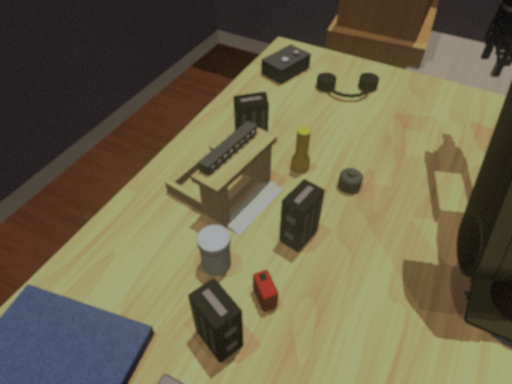

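View pics/top0.png

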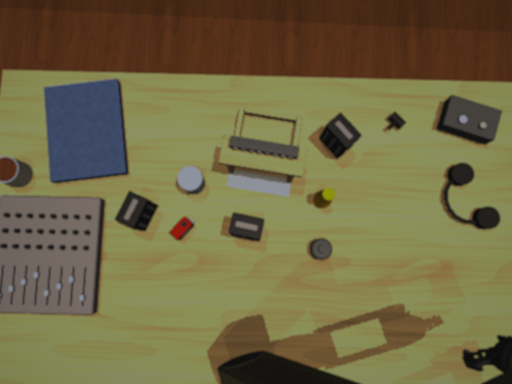

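The top view shows the target case at about (247,227) and the bay mouth and lip at about (260,185). The look-alikes are at (137,211) and (341,135). In the side view the case is at about (301,215). I'll enlarge both crops next.

Run:
```python
import cv2
a=cv2.imread("pics/top0.png")[95:265,160:360]; cv2.imwrite("pics/topz.png",cv2.resize(a,None,fx=4,fy=3.5 if 0 else 3.5,interpolation=cv2.INTER_CUBIC)) if 0 else cv2.imwrite("pics/topz.png",cv2.resize(a[:150],None,fx=4,fy=4,interpolation=cv2.INTER_CUBIC))
a=cv2.imread("pics/side0.png")[110:260,160:350]; cv2.imwrite("pics/sidez.png",cv2.resize(a,None,fx=4,fy=4,interpolation=cv2.INTER_CUBIC))
```

```text
(no output)
```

View pics/topz.png

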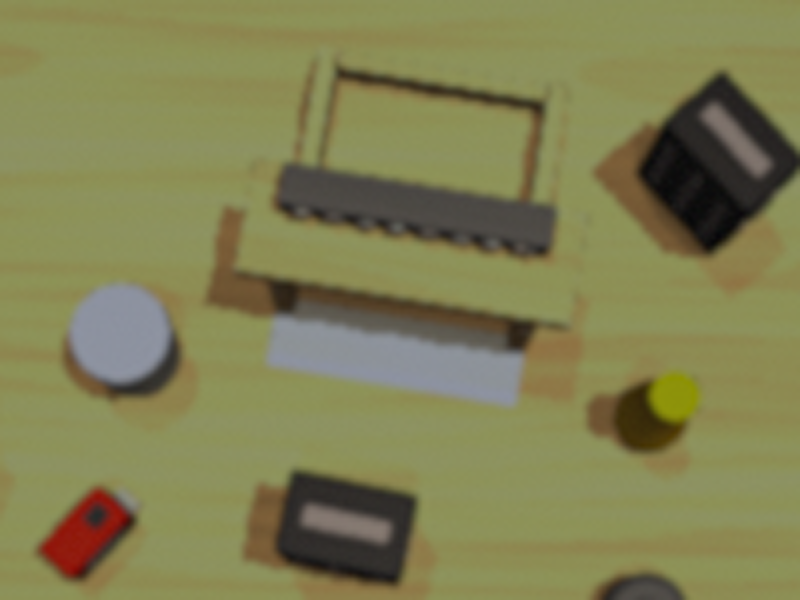

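View pics/sidez.png

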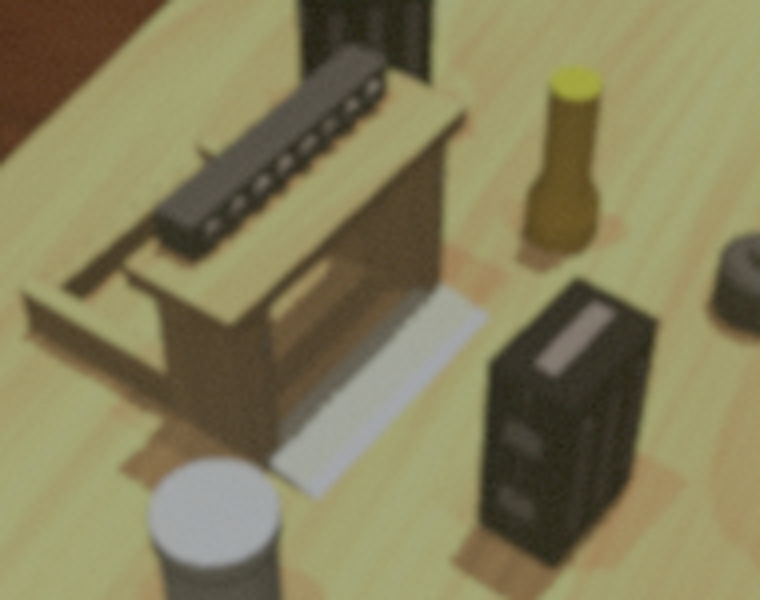

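```bash
cat > h.py <<'E'
import numpy as np
from scipy.optimize import least_squares
C={n:np.load(f"pics/{n}0.npz") for n in("side","top")}
OFF={"top":(160,95),"side":(160,110)}
def proj(n,P):
    P=np.atleast_2d(P); E=C[n]["extrinsics"]; c=P@E[:3,:3].T+E[:3,3]; u=c@C[n]["camera_matrix"].T
    return u[:,:2]/u[:,2:]
def z2p(n,z): return (np.array(z)+.5)/4-.5+np.array(OFF[n])
def T(p,L):
    c,s=np.cos(p[2]),np.sin(p[2]); L=np.atleast_2d(L)/1000.
    return np.c_[p[0]+c*L[:,0]-s*L[:,1],p[1]+s*L[:,0]+c*L[:,1],L[:,2]]
def fit(obs,p0):
    f=lambda p:np.concatenate([(proj(n,T(p,l))[0]-z2p(n,z)) for n,l,z in obs])
    r=least_squares(f,p0,loss="soft_l1"); 
    for o,e in zip(obs,r.fun.reshape(-1,2)): pass
    e=f(r.x).reshape(-1,2); 
    for o,q in zip(obs,e): print(o[0],o[1],np.round(q,1))
    return r.x
E
python3 - <<'E'
from h import *
bay=fit([("top",(-52,97,0),(268,366)),("top",(-52,-97,0),(517,405)),("top",(-12,118,135),(236,273)),("top",(-12,-118,135),(568,326)),
("side",(-52,97,0),(318,497)),("side",(-52,-97,0),(486,316)),("side",(-12,118,135),(230,322)),("side",(-12,-118,135),(467,112)),("side",(194,97,40),(25,288)),("top",(194,97,40),(318,52)),("top",(194,-97,40),(568,88))],[.55,0,-.1])
print("bay",bay)
for l in [(-30,-45,150),(-30,45,150),(30,45,150),(30,-45,150),(-30,-45,0),(-30,45,0),(30,45,0)]:
    for n in("side","top"): print(n,l,((proj(n,T([.44,.02,bay[2]],l))[0]-OFF[n])*4).round())
E
```

```text
top (-52, 97, 0) [-0.2 -0.6]
top (-52, -97, 0) [-0.2 -0.2]
top (-12, 118, 135) [0.1 0.2]
top (-12, -118, 135) [0.2 0.4]
side (-52, 97, 0) [0.3 0. ]
side (-52, -97, 0) [ 1.2 -0.7]
side (-12, 118, 135) [1.  5.1]
side (-12, -118, 135) [0.1 2.7]
side (194, 97, 40) [-1.4 -0.7]
top (194, 97, 40) [ 0.2 -2.2]
top (194, -97, 40) [ 0.2 -1.2]
bay [ 0.67806635  0.01803079 -0.1394897 ]
side (-30, -45, 150) [799. 312.]
top (-30, -45, 150) [452. 680.]
side (-30, 45, 150) [724. 411.]
top (-30, 45, 150) [321. 658.]
side (30, 45, 150) [627. 362.]
top (30, 45, 150) [335. 570.]
side (30, -45, 150) [705. 268.]
top (30, -45, 150) [466. 591.]
side (-30, -45, 0) [755. 476.]
top (-30, -45, 0) [444. 677.]
side (-30, 45, 0) [686. 572.]
top (-30, 45, 0) [326. 657.]
side (30, 45, 0) [600. 525.]
top (30, 45, 0) [339. 578.]
```

Run:
```python
from h import *
bay=fit([("top",(-52,97,0),(268,366)),("top",(-52,-97,0),(517,405)),("top",(-12,118,153),(236,272)),("top",(-12,-118,153),(570,325)),
("side",(-52,97,0),(318,497)),("side",(-52,-97,0),(486,316)),("side",(-12,118,153),(230,322)),("side",(-12,-118,153),(467,108)),("side",(194,97,40),(25,288)),("top",(194,97,40),(318,52)),("top",(194,-97,40),(568,88))],[.55,0,-.1])
print("bay",bay)
case=fit([("side",(-30,-45,150),(657,322)),("side",(-30,45,150),(570,408)),("side",(30,45,150),(490,358)),("side",(30,-45,150),(577,280)),("side",(-30,45,0),(553,566)),("side",(30,45,0),(480,525)),("side",(-30,-45,0),(632,480)),
("top",(30,45,150),(290,469)),("top",(30,-45,150),(417,494)),("top",(-30,-45,150),(403,578)),("top",(-30,45,150),(278,551))],[.5,.03,-.15])
print("case",case)
c,s=np.cos(bay[2]),np.sin(bay[2]); d=case[:2]-bay[:2]; print("case in bay",c*d[0]+s*d[1],-s*d[0]+c*d[1],case[2]-bay[2])
np.save("bay.npy",bay);np.save("case.npy",case)
```

```text
top (-52, 97, 0) [-0.5 -0.2]
top (-52, -97, 0) [-0.5  0.3]
top (-12, 118, 153) [-0.7 -0.4]
top (-12, -118, 153) [0.1 0.1]
side (-52, 97, 0) [0.5 0.4]
side (-52, -97, 0) [ 1.6 -0.3]
side (-12, 118, 153) [0.8 0. ]
side (-12, -118, 153) [ 0.7 -1.4]
side (194, 97, 40) [-1.1 -0.4]
top (194, 97, 40) [-0.  -1.8]
top (194, -97, 40) [-0.  -0.8]
bay [ 0.6767664   0.0188504  -0.14087588]
side (-30, -45, 150) [ 1.9 -1.7]
side (-30, 45, 150) [1.4 0.7]
side (30, 45, 150) [-1.3  0.2]
side (30, -45, 150) [-0.2 -3. ]
side (-30, 45, 0) [0.3 1.6]
side (30, 45, 0) [-1.7 -0.7]
side (-30, -45, 0) [ 0.7 -0.2]
top (30, 45, 150) [ 0.  -0.9]
top (30, -45, 150) [ 0.5 -0.4]
top (-30, -45, 150) [-0.5  0.3]
top (-30, 45, 150) [-1.7  0.2]
case [ 0.5092949   0.05540114 -0.18382268]
case in bay -0.17094452298813848 0.012673915081218356 -0.04294680719452479
```

```bash
cat >> h.py <<'E'
bay=np.load("bay.npy"); case=np.load("case.npy")
def W(fr,x,y,z):
    c,s=np.cos(fr[2]),np.sin(fr[2]); return np.array([fr[0]+c*x-s*y,fr[1]+s*x+c*y,z])
def R(yaw,slant,sg=1):
    a=np.radians(slant); c,s=np.cos(yaw),np.sin(yaw)
    z=np.array([np.sin(a)*c,np.sin(a)*s,-np.cos(a)]); y=sg*np.array([-s,c,0]); return np.c_[np.cross(y,z),y,z]
E
python3 - <<'E'
from h import *
from workcell import env
print(env.read_eef_rot())
for sg in(1,-1):
    for f,p,sl in [(case,(-.1,0,.24),0),(case,(-.1,0,.13),0),(case,(.06,0,.13),0),(bay,(-.28,0,.2),40),(bay,(-.23,0,.022),40),(bay,(-.1,0,.022),40),(bay,(.015,0,.022),40)]:
        q=env.ik(W(f,*p),R(f[2],sl,sg)); print(sg,p,None if q is None else np.round(q))
E
```

```text
[[ 9.21525629e-01  3.88317110e-01 -5.80864104e-04]
 [ 3.88317513e-01 -9.21523918e-01  1.78283073e-03]
 [ 1.57023510e-04 -1.86848391e-03 -9.99998242e-01]]
1 (-0.1, 0, 0.24) [  4.   4. 103.  -0.  73. -75.]
1 (-0.1, 0, 0.13) [  4.  12. 112.  -0.  56. -75.]
1 (0.06, 0, 0.13) [  0.  23.  95.  -0.  63. -79.]
1 (-0.28, 0, 0.2) None
1 (-0.23, 0, 0.022) None
1 (-0.1, 0, 0.022) [  4.  33. 133. 198.  26.  83.]
1 (0.015, 0, 0.022) [  1.  34. 119. 205.  14.  72.]
-1 (-0.1, 0, 0.24) [  4.   4. 103.  -0.  73. 105.]
-1 (-0.1, 0, 0.13) [  4.  12. 112.  -0.  56. 105.]
-1 (0.06, 0, 0.13) [  0.  23.  95.  -0.  63. 101.]
-1 (-0.28, 0, 0.2) None
-1 (-0.23, 0, 0.022) None
-1 (-0.1, 0, 0.022) [  4.  33. 133. 198.  26. -97.]
-1 (0.015, 0, 0.022) [   1.   34.  119.  205.   14. -108.]
```

Run:
```python
from h import *
from workcell import env
for sg in(1,-1):
    for f,p,sl in [(bay,(-.21,0.01,.2),0),(bay,(-.21,0.01,.03),0),(bay,(-.065,0.01,.03),0),(bay,(-.1,0.01,.2),40),(bay,(-.12,0.01,.3),40),(bay,(-.1,0.01,.3),40),(bay,(-.1,0.01,.024),40),(bay,(-.09,0.01,.024),40),(bay,(-.08,0.01,.1),40),(bay,(-.08,0.01,.024),40),(bay,(-.1,0.01,.024),36),(bay,(.02,0.01,.024),40)]:
        q=env.ik(W(f,*p),R(f[2],sl,sg)); print(sg,p,sl,None if q is None else np.round(q))
```

```text
1 (-0.21, 0.01, 0.2) 0 [  2.  11. 101.  -0.  68. -80.]
1 (-0.21, 0.01, 0.03) 0 [  2.  24. 113.  -0.  43. -80.]
1 (-0.065, 0.01, 0.03) 0 [ -0.  32.  95.  -0.  53. -82.]
1 (-0.1, 0.01, 0.2) 40 [  6.   8. 121. -37.  15. -43.]
1 (-0.12, 0.01, 0.3) 40 [  6.  -2. 113. -18.  31. -63.]
1 (-0.1, 0.01, 0.3) 40 [  6.   0. 111. -17.  30. -64.]
1 (-0.1, 0.01, 0.024) 40 [  6.  32. 133. 201.  25.  82.]
1 (-0.09, 0.01, 0.024) 40 [  5.  32. 131. 201.  24.  81.]
1 (-0.08, 0.01, 0.1) 40 [  5.  21. 126. 231.  11.  49.]
1 (-0.08, 0.01, 0.024) 40 [  5.  32. 130. 202.  23.  80.]
1 (-0.1, 0.01, 0.024) 36 [  5.  30. 129. 208.  16.  74.]
1 (0.02, 0.01, 0.024) 40 [  2.  34. 118. 210.  13.  68.]
-1 (-0.21, 0.01, 0.2) 0 [  2.  11. 101.  -0.  68. 100.]
-1 (-0.21, 0.01, 0.03) 0 [  2.  24. 113.  -0.  43. 100.]
-1 (-0.065, 0.01, 0.03) 0 [-0. 32. 95. -0. 53. 98.]
-1 (-0.1, 0.01, 0.2) 40 [  6.   8. 121. -37.  15. 137.]
-1 (-0.12, 0.01, 0.3) 40 [  6.  -2. 113. -18.  31. 117.]
-1 (-0.1, 0.01, 0.3) 40 [  6.   0. 111. -17.  30. 116.]
-1 (-0.1, 0.01, 0.024) 40 [  6.  32. 133. 201.  25. -98.]
-1 (-0.09, 0.01, 0.024) 40 [  5.  32. 131. 201.  24. -99.]
-1 (-0.08, 0.01, 0.1) 40 [   5.   21.  126.  231.   11. -131.]
-1 (-0.08, 0.01, 0.024) 40 [   5.   32.  130.  202.   23. -100.]
-1 (-0.1, 0.01, 0.024) 36 [   5.   30.  129.  208.   16. -106.]
-1 (0.02, 0.01, 0.024) 40 [   2.   34.  118.  210.   13. -112.]
```

Run:
```python
from h import *
from workcell import env,eyes
import cv2
Rc=R(case[2],0,-1)
env.grip(.05)
env.movep(W(case,-.09,0,.24),Rc)
env.servo_line(W(case,-.085,0,.132),feed=.12)
print(env.read_t(),env.read_position(),env.read_finger_gap())
a=[cv2.cvtColor(eyes.get_image(n)["img"],cv2.COLOR_RGB2BGR)[90:290,150:390] for n in("side","top")]
cv2.imwrite("pics/pre.png",cv2.resize(np.hstack(a),(800,333)))
```

```text
3.85 [0.42630762 0.07089555 0.13245789] 0.04999974689576633
```

View pics/pre.png

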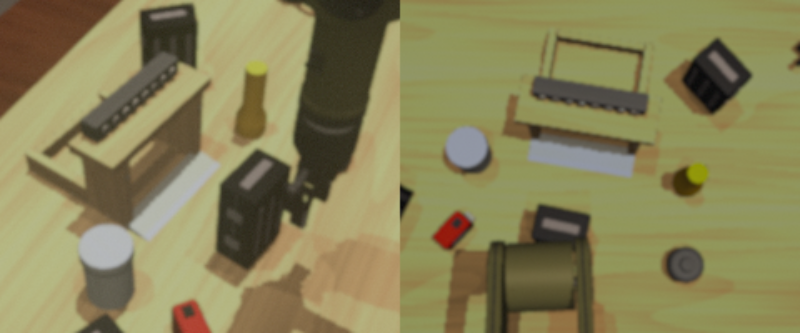

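The side crop shows the fingers at about (300,200), just behind the case near its top. The bystanders haven't moved, so I'll topple it now.

Run:
```python
from h import *
from workcell import env,eyes
import cv2
for x in(-.06,-.03,0,.03):
    env.servo_line(W(case,x,0,.132),feed=.08); print(x,env.read_t(),env.read_force().round(1))
env.sleep(.5)
env.servo_line(W(case,-.06,0,.2),feed=.2)
print(env.read_t())
a=[]
for n in("side","top"):
    d=eyes.get_image(n); cv2.imwrite(f"pics/{n}1.png",cv2.cvtColor(d["img"],cv2.COLOR_RGB2BGR)); a.append(cv2.imread(f"pics/{n}1.png")[90:290,150:390])
cv2.imwrite("pics/post.png",cv2.resize(np.hstack(a),(800,333)))
```

```text
-0.06 4.4167 [ 0.2 -0.2  0.6]
-0.03 4.9417 [-0.5  0.6 -0.6]
0 5.4667 [-0.8 -0.4  0.2]
0.03 5.9917 [ 0.6 -0.2  0.2]
7.2083
```

View pics/post.png

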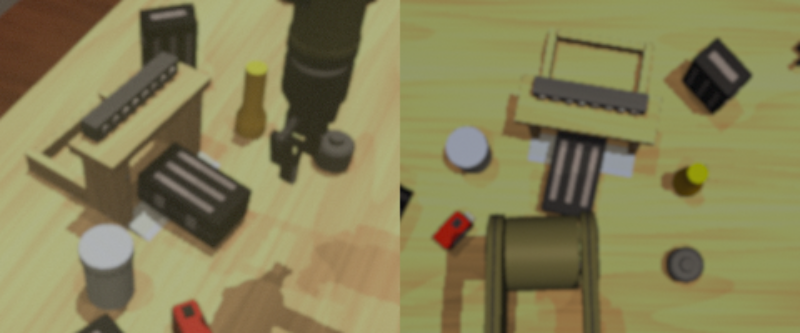

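The case is now lying with its top end on the lip: its foot end is at about (215,225) in the side crop and its long axis runs along the bay. Next I'll push the foot with a vertical tool until the body is close to the bridge.

Run:
```python
from h import *
from workcell import env,eyes
import cv2
Rb=R(bay[2],0,-1); y=.008
env.movep(W(bay,-.205,y,.2),Rb)
env.servo_line(W(bay,-.205,y,.03),feed=.15)
for x in(-.15,-.11,-.085,-.066):
    env.servo_line(W(bay,x,y,.03),feed=.06); print(x,env.read_t(),env.read_force().round(1))
env.servo_line(W(bay,-.1,y,.03),feed=.15)
env.servo_line(W(bay,-.13,y,.25),feed=.25)
print(env.read_t(),env.read_joints())
a=[]
for n in("side","top"):
    d=eyes.get_image(n); cv2.imwrite(f"pics/{n}2.png",cv2.cvtColor(d["img"],cv2.COLOR_RGB2BGR)); a.append(cv2.imread(f"pics/{n}2.png")[90:290,150:390])
cv2.imwrite("pics/p2.png",cv2.resize(np.hstack(a),(800,333)))
```

```text
-0.15 9.9083 [-5.1  0.3  4.6]
-0.11 10.725 [-2.  -0.   0.7]
-0.085 11.2917 [-7.2  0.3  6.4]
-0.066 11.7583 [-24.1   3.4  22.5]
13.175 [ 2.82638494e-01  1.49378668e+01  8.75659563e+01 -7.54560464e-04
  7.75971300e+01  9.83653133e+01]
```

View pics/p2.png

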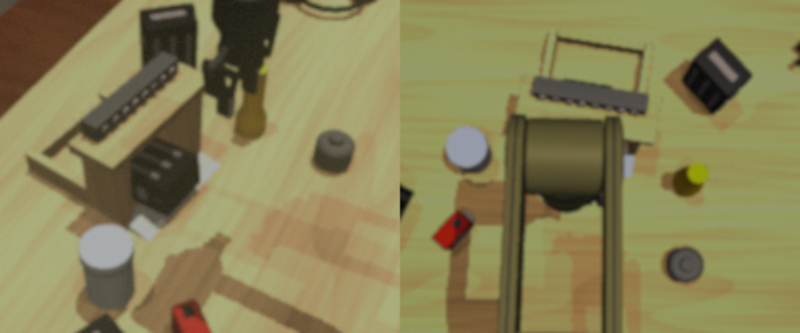

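The side crop shows the foot end at about (185,180), between the posts, with the case straight. The last force rose to about 24 N as the case rode up onto the lip. The slanted pose needs the wrist to flip, so I'll fit a kinematic model from `env.ik` samples to check that path before moving.

```bash
cat > fk.py <<'E'
import numpy as np
from scipy.spatial.transform import Rotation as Ro
def fk(q,p,pts=((0,0,0),)):
    h,a1,a2,e,d4,d6=p[:6]; q=np.radians(q)
    r=lambda ax,a:Ro.from_euler(ax,a)
    R1=r('z',q[0]);R2=R1*r('y',q[1]);R3=R2*r('y',q[2])
    P=np.array([0,0,h])+R1.apply([a1,0,0])+R2.apply([0,0,a2])+R3.apply([e,0,d4])
    R6=R3*r('z',q[3])*r('y',q[4])*r('z',q[5])
    return P+R6.apply(np.array(pts)+[0,0,d6]),R6.as_matrix(),P
E
python3 - <<'E'
from h import *; from fk import fk
from workcell import env
S=[]
for x in(-.1,-.05,0):
  for z in(.024,.1,.2,.3):
    for sl in(0,20,40):
      p=W(bay,x,.01,z);M=R(bay[2],sl,-1);q=env.ik(p,M)
      if q is not None:S.append((np.array(q,float),p,M))
f=lambda v:np.concatenate([np.r_[fk(q,v)[0][0]-p] for q,p,M in S])
r=least_squares(f,[.35,0,.4,0,.4,.25]);print(len(S),r.x.round(4),abs(r.fun).max())
print(max(abs(fk(q,r.x)[1]-M).max() for q,p,M in S), fk(S[0][0],r.x)[1].round(2).tolist(),S[0][2].round(2).tolist())
np.save("fkp.npy",r.x)
E
```

```text
35 [0.1554 0.0574 0.5708 0.0752 0.3851 0.3011] 0.04230337286244171
1.1305037624820646 [[0.14, 0.99, -0.0], [0.99, -0.14, -0.0], [-0.0, -0.0, -1.0]] [[0.99, -0.14, 0.0], [-0.14, -0.99, -0.0], [0.0, -0.0, -1.0]]
```

```bash
cat > fk.py <<'E'
import numpy as np
from scipy.spatial.transform import Rotation as Ro
def fk(q,p,pts=((0,0,0),),s=(1,-1,-1)):
    h,a1,a2,e,d4,d6,ey=p[:7]; q=np.radians(q)
    r=lambda ax,a:Ro.from_euler(ax,a)
    R1=r('z',s[0]*q[0]);R2=R1*r('y',q[1]);R3=R2*r('y',q[2])
    P=np.array([0,0,h])+R1.apply([a1,ey,0])+R2.apply([0,0,a2])+R3.apply([e,0,d4])
    R6=R3*r('z',s[1]*q[3])*r('y',q[4])*r('z',s[2]*q[5]+p[7])
    return P+R6.apply(np.array(pts)+[0,0,d6]),R6.as_matrix(),P
E
python3 - <<'E'
from h import *; from fk import fk
from workcell import env
import itertools
S=[]
for x in(-.1,-.05,0):
  for z in(.024,.1,.2,.3):
    for sl in(0,20,40):
      p=W(bay,x,.01,z);M=R(bay[2],sl,-1);q=env.ik(p,M)
      if q is not None:S.append((np.array(q,float),p,M))
for s in itertools.product((1,),(1,-1),(1,-1)):
  def f(v):
    o=[]
    for q,p,M in S:
      P,Rr,_=fk(q,v,s=s); o+=[P[0]-p,.3*(Rr-M).ravel()]
    return np.concatenate(o)
  for o in(0,1.57,-1.57,3.14):
    r=least_squares(f,[.35,0,.4,0,.4,.25,0,o]);print(s,o,r.x.round(4),abs(r.fun).max())
    if abs(r.fun).max()<.002: np.save("fkp.npy",r.x);print("ok")
E
```

```text
(1, 1, 1) 0 [0.1922 0.     0.6465 0.1092 0.4166 0.3712 0.0422 1.5708] 4.889769145144385e-13
ok
(1, 1, 1) 1.57 [0.1922 0.     0.6465 0.1092 0.4166 0.3712 0.0422 1.5708] 5.551115123125783e-16
ok
(1, 1, 1) -1.57 [0.1922 0.     0.6465 0.1092 0.4166 0.3712 0.0422 1.5708] 3.0309088572266774e-14
ok
(1, 1, 1) 3.14 [0.1922 0.     0.6465 0.1092 0.4166 0.3712 0.0422 1.5708] 1.021405182655144e-14
ok
(1, 1, -1) 0 [ 0.1922 -0.      0.6465  0.1092  0.4166  0.3712  0.0422 -1.2155] 0.47014815538648613
(1, 1, -1) 1.57 [ 0.1922 -0.      0.6465  0.1092  0.4166  0.3712  0.0422 -1.2155] 0.4701475647603961
(1, 1, -1) -1.57 [ 0.1922 -0.      0.6465  0.1092  0.4166  0.3712  0.0422 -1.2155] 0.4701444294277133
(1, 1, -1) 3.14 [ 0.1922 -0.      0.6465  0.1092  0.4166  0.3712  0.0422  5.0677] 0.4701443488671543
(1, -1, 1) 0 [1.5570e-01 5.6800e-02 5.7150e-01 7.5500e-02 3.8540e-01 3.0170e-01
 4.0000e-04 1.5086e+00] 0.4206861083072516
(1, -1, 1) 1.57 [1.5570e-01 5.6800e-02 5.7150e-01 7.5500e-02 3.8540e-01 3.0170e-01
 4.0000e-04 1.5086e+00] 0.42068349995490173
(1, -1, 1) -1.57 [1.5570e-01 5.6800e-02 5.7150e-01 7.5500e-02 3.8540e-01 3.0170e-01
 4.0000e-04 1.5086e+00] 0.4206868340344077
(1, -1, 1) 3.14 [1.5570e-01 5.6800e-02 5.7150e-01 7.5500e-02 3.8540e-01 3.0170e-01
 4.0000e-04 1.5086e+00] 0.4206843174074754
(1, -1, -1) 0 [ 1.5570e-01  5.6800e-02  5.7150e-01  7.5500e-02  3.8540e-01  3.0170e-01
  4.0000e-04 -1.2712e+00] 0.09100000580325895
(1, -1, -1) 1.57 [ 1.5570e-01  5.6800e-02  5.7150e-01  7.5500e-02  3.8540e-01  3.0170e-01
  4.0000e-04 -1.2712e+00] 0.09100000580325895
(1, -1, -1) -1.57 [ 1.5570e-01  5.6800e-02  5.7150e-01  7.5500e-02  3.8540e-01  3.0170e-01
  4.0000e-04 -1.2712e+00] 0.09100000580325894
(1, -1, -1) 3.14 [1.557e-01 5.680e-02 5.715e-01 7.550e-02 3.854e-01 3.017e-01 4.000e-04
 5.012e+00] 0.09100000580325894
```

```bash
cat > path.py <<'E'
from h import *; from fk import fk
v=np.load("fkp.npy")
def tob(P):
    c,s=np.cos(bay[2]),np.sin(bay[2]); d=P-np.r_[bay[:2],0]; return np.c_[c*d[:,0]+s*d[:,1],-s*d[:,0]+c*d[:,1],d[:,2]]
def FK(q,pts=((0,0,0),)): return fk(q,v,pts,s=(1,1,1))
lo=np.array([-179,-60,8.2,-81.6,6.2,-153.7]);hi=np.array([179,130,133.3,261,156,153.7])
def myik(p,M,q0):
    def f(q):
        P,Rr,_=FK(q); return np.r_[P[0]-p,.3*(Rr-M).ravel()]
    r=least_squares(f,np.clip(q0,lo+.1,hi-.1),bounds=(lo,hi),x_scale=10.); return r.x,abs(r.fun).max()
BP=[(0,0,0)]+[(a,b,-73) for a in(-42,42) for b in(-42,42)]+[(a,b,-200) for a in(-42,42) for b in(-42,42)]
BP=np.array(BP)/1000.
E
python3 - <<'E'
from path import *
from workcell import env
y=.008
q0=env.read_joints()
for z,x,sl in [(.25,-.13,20),(.25,-.13,30),(.2,-.13,25),(.2,-.12,30),(.15,-.12,25)]:
    q,e=myik(W(bay,x,y,z),R(bay[2],sl,-1),np.r_[q0[:3],-20,25,100]); print("A",z,x,sl,q.round(1),round(e,4))
for z,x,sl in [(.024,-.09,40),(.06,-.09,42),(.1,-.09,42),(.1,-.09,45),(.1,-.1,48),(.12,-.1,50),(.15,-.1,50),(.2,-.09,52),(.25,-.1,58)]:
    q,e=myik(W(bay,x,y,z),R(bay[2],sl,-1),[5,30,130,200,20,-100]); print("B",z,x,sl,q.round(1),round(e,4))
E
```

```text
A 0.25 -0.13 20 [  2.8   5.9 102.8  -4.7  51.8 103.1] 0.0
A 0.25 -0.13 30 [  4.5   2.8 110.7 -10.3  37.5 109.1] 0.0
A 0.2 -0.13 25 [  3.6   7.6 111.3  -8.2  36.9 107.2] 0.0
A 0.2 -0.12 30 [  4.2   7.3 114.4 -12.5  29.4 111.5] 0.0
A 0.15 -0.12 25 [  3.3  12.4 114.4  -9.9  29.  109. ] 0.0
B 0.024 -0.09 40 [  5.   32.3 131.4 200.6  24.3 -98.9] 0.0
B 0.06 -0.09 42 [   5.3   27.8  131.3  204.3   22.1 -102.7] 0.0
B 0.1 -0.09 42 [   5.3   21.8  128.9  217.2   14.9 -116.2] 0.0
B 0.1 -0.09 45 [   5.9   23.3  131.4  208.1   21.2 -106.5] 0.0
B 0.1 -0.1 48 [   7.2   24.2  133.3  206.8   26.1 -103.9] 0.0063
B 0.12 -0.1 50 [   7.7   22.1  133.3  208.7   26.2 -105.7] 0.0073
B 0.15 -0.1 50 [   7.3   18.1  133.2  210.9   23.3 -108.7] 0.0
B 0.2 -0.09 52 [   7.2   12.2  129.8  223.4   17.6 -122.4] 0.0
B 0.25 -0.1 58 [   9.     7.7  131.3  223.2   21.3 -122. ] 0.0
```

Run:
```python
from path import *
y=.008
A,_=myik(W(bay,-.13,y,.30),R(bay[2],35,-1),[3,0,110,-15,35,105])
s=[200,20,-100]; seq=[]; q=np.r_[5,20,130,s]
for z,x,sl in [(.03,-.09,40),(.06,-.09,43),(.1,-.092,46),(.15,-.098,50),(.2,-.095,54),(.25,-.1,58),(.3,-.09,62)]:
    q,e=myik(W(bay,x,y,z),R(bay[2],sl,-1),q); seq.append(q); print(z,q.round(1),round(e,4))
np.save("seq.npy",np.array(seq[::-1]));np.save("A.npy",A);print(A.round(1))
for a,b,nm in [(A,seq[-1],"flipA-.3"),(A,seq[-2],"flipA-.25")]+[(seq[i+1],seq[i],i) for i in range(5,-1,-1)]:
    print(nm)
    for t in np.linspace(0,1,9 if isinstance(nm,str) else 3):
        P,M,_=FK(a+(b-a)*t,BP); B=tob(P)
        print(round(t,2),"tip",B[0].round(3),"body minz",B[1:,2].min().round(3),"maxx@",B[B[:,0].argmax()].round(3),"y",B[:,1].min().round(2),B[:,1].max().round(2))
```

```text
0.03 [  5.   31.3 131.1 201.6  23.2 -99.9] 0.0
0.06 [   5.5   28.4  132.1  202.8   24.4 -100.9] 0.0
0.1 [   6.1   23.9  132.5  206.1   23.7 -104.2] 0.0
0.15 [   7.2   18.2  133.   210.9   23.2 -108.8] 0.0
0.2 [   7.9   13.   132.   216.5   21.9 -115. ] 0.0
0.25 [   9.     7.7  131.3  223.2   21.3 -122. ] 0.0
0.3 [   9.2    3.8  129.   229.    20.3 -128.8] 0.0
[  5.5  -1.5 109.8 -12.6  38.1 111.1]
flipA-.3
0.0 tip [-0.13   0.008  0.3  ] body minz 0.336 maxx@ [-0.13   0.008  0.3  ] y -0.03 0.05
0.12 tip [-0.167  0.123  0.283] body minz 0.311 maxx@ [-0.157  0.065  0.356] y 0.02 0.14
0.25 tip [-0.178  0.214  0.314] body minz 0.322 maxx@ [-0.162  0.145  0.376] y 0.06 0.21
0.38 tip [-0.16   0.261  0.368] body minz 0.354 maxx@ [-0.151  0.184  0.42 ] y 0.09 0.26
0.5 tip [-0.123  0.259  0.417] body minz 0.388 maxx@ [-0.123  0.259  0.417] y 0.09 0.26
0.62 tip [-0.082  0.213  0.439] body minz 0.403 maxx@ [-0.082  0.213  0.439] y 0.06 0.21
0.75 tip [-0.056  0.141  0.423] body minz 0.39 maxx@ [-0.056  0.141  0.423] y 0.03 0.16
0.88 tip [-0.058  0.067  0.372] body minz 0.351 maxx@ [-0.058  0.067  
[... 1829 characters left out ...]
94  0.008  0.125] body minz 0.143 maxx@ [-0.094  0.008  0.125] y -0.03 0.05
1.0 tip [-0.092  0.008  0.1  ] body minz 0.12 maxx@ [-0.092  0.008  0.1  ] y -0.03 0.05
1
0.0 tip [-0.092  0.008  0.1  ] body minz 0.12 maxx@ [-0.092  0.008  0.1  ] y -0.03 0.05
0.5 tip [-0.091  0.008  0.08 ] body minz 0.103 maxx@ [-0.091  0.008  0.08 ] y -0.03 0.05
1.0 tip [-0.09   0.008  0.06 ] body minz 0.085 maxx@ [-0.09   0.008  0.06 ] y -0.03 0.05
0
0.0 tip [-0.09   0.008  0.06 ] body minz 0.085 maxx@ [-0.09   0.008  0.06 ] y -0.03 0.05
0.5 tip [-0.09   0.008  0.045] body minz 0.072 maxx@ [-0.09   0.008  0.045] y -0.03 0.05
1.0 tip [-0.09   0.008  0.03 ] body minz 0.059 maxx@ [-0.09   0.008  0.03 ] y -0.03 0.05
```

The path clears everything: the tip stays at z ≥ 0.27 during the flip, then descends behind the bridge. I'll run it.

Run:
```python
from path import *
from workcell import env,eyes
import cv2
A=np.load("A.npy");seq=np.load("seq.npy")
env.goto_joints(A.tolist())
for q in seq[[1,2,3,4,5,6]]: env.goto_joints(q.tolist())
print(env.read_t(),tob(env.read_position()[None]).round(4),env.read_force().round(1))
a=[]
for n in("side","top"):
    d=eyes.get_image(n); a.append(cv2.cvtColor(d["img"],cv2.COLOR_RGB2BGR)[90:290,150:390])
cv2.imwrite("pics/p3.png",cv2.resize(np.hstack(a),(800,333)))
```

```text
18.8833 [[-0.0896  0.0079  0.0314]] [ 0.5 -1.1 -0.3]
```

View pics/p3.png

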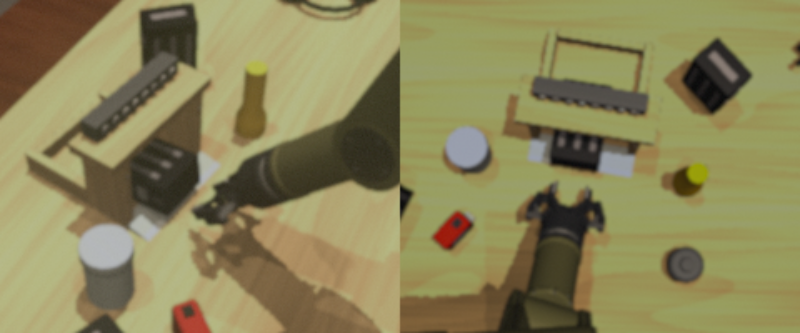

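Run:
```python
from path import *
from workcell import env,eyes
import cv2
for x in(-.07,-.05,-.035,-.02,-.01,0.0):
    env.servo_line(W(bay,x,.008,.03),R(bay[2],40,-1),feed=.05); F=env.read_force()
    print(x,env.read_t(),F.round(1),tob(env.read_position()[None]).round(4))
    if np.linalg.norm(F)>60: print("high");break
a=[]
for n in("side","top"):
    d=eyes.get_image(n); a.append(cv2.cvtColor(d["img"],cv2.COLOR_RGB2BGR)[90:290,150:390])
cv2.imwrite("pics/p4.png",cv2.resize(np.hstack(a),(800,333)))
```

```text
-0.07 19.5333 [-1.  -0.   0.7] [[-0.0697  0.0079  0.03  ]]
-0.05 20.0833 [ 0.6  0.  -0.4] [[-0.0493  0.008   0.0303]]
-0.035 20.5333 [-0.1 -0.1 -0. ] [[-0.034   0.008   0.0304]]
-0.02 20.9833 [-0.   0.2  0.6] [[-0.0193  0.008   0.0303]]
-0.01 21.3333 [-0.2  0.3  0.6] [[-0.0095  0.008   0.0302]]
0.0 21.6833 [ 0.5 -0.4  0. ] [[0.0004 0.008  0.0302]]
```

View pics/p4.png

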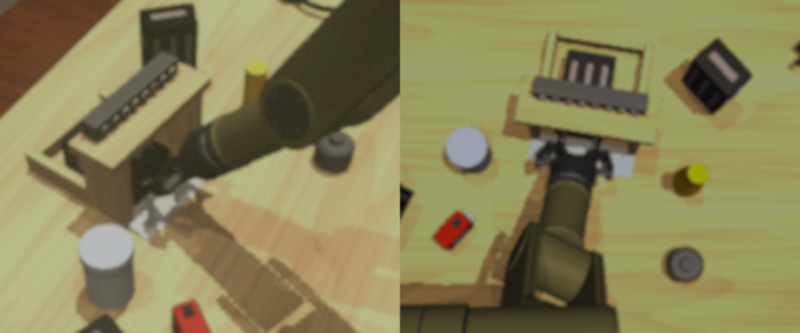

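```bash
cat > look.py <<'E'
import sys,cv2
from path import *
from workcell import eyes
k=sys.argv[1]
for n in("top","side"):
    d=eyes.get_image(n); im=cv2.cvtColor(d["img"],cv2.COLOR_RGB2BGR)
    o=(210,95) if n=="top" else (160,120)
    a=cv2.resize(im[o[1]:o[1]+90,o[0]:o[0]+120],None,fx=6,fy=6,interpolation=cv2.INTER_CUBIC)
    for top,col in((.145,(0,255,0)),(.165,(255,0,255)),(.182,(0,0,255))):
        for z in (60,):
            pp=proj(n,T(bay,[(top*1000,-37,z),(top*1000,53,z)])); pp=((pp-o+.5)*6).astype(int); 
            for p in pp: cv2.circle(a,tuple(int(t) for t in p),2,col,-1)
    cv2.imwrite(f"pics/{n}_{k}.png",a)
E
python3 look.py a
```

```text
(no output)
```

View pics/top_a.png

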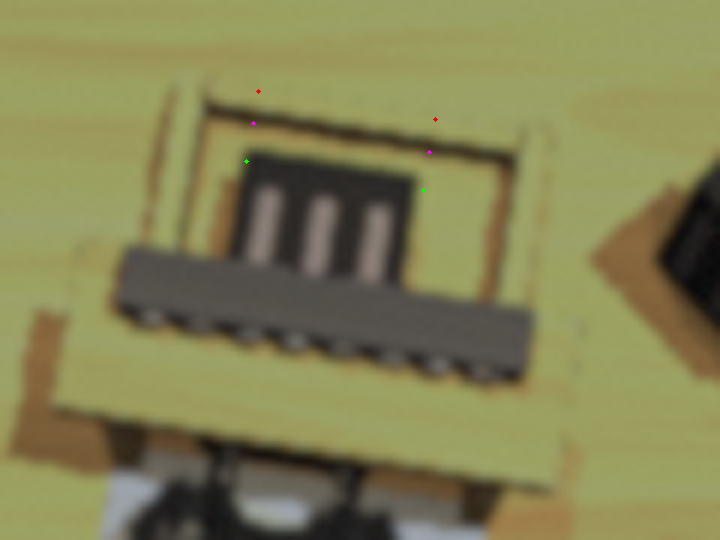

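View pics/side_a.png

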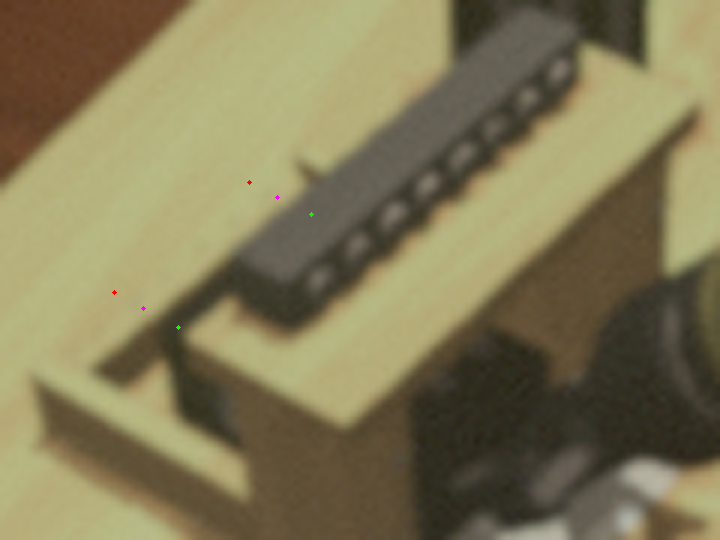

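The case is aligned (its far edge runs parallel to the markers), with its top end at bay x ≈ 0.15. The foot is therefore only just at the lip edge, so I'll push about 14 mm further.

```bash
python3 - <<'E'
from path import *
from workcell import env,eyes
for x,z in((.007,.027),(.014,.025)):
    env.servo_line(W(bay,x,.008,z),R(bay[2],40,-1),feed=.04); F=env.read_force()
    print(x,env.read_t(),F.round(1),tob(env.read_position()[None]).round(4))
E
python3 look.py b
```

```text
0.007 22.225 [-3.   0.8 -0. ] [[0.0064 0.008  0.0265]]
0.014 22.5583 [-1.7  0.5 -0.7] [[0.0139 0.008  0.0247]]
```

View pics/top_b.png

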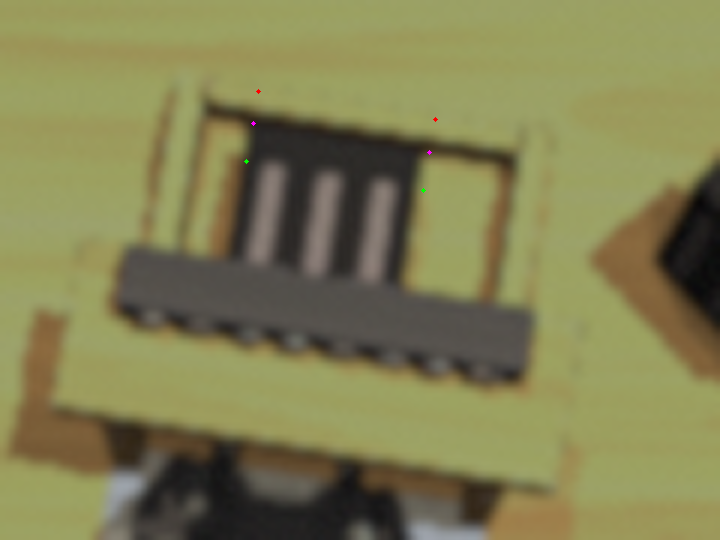

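View pics/side_b.png

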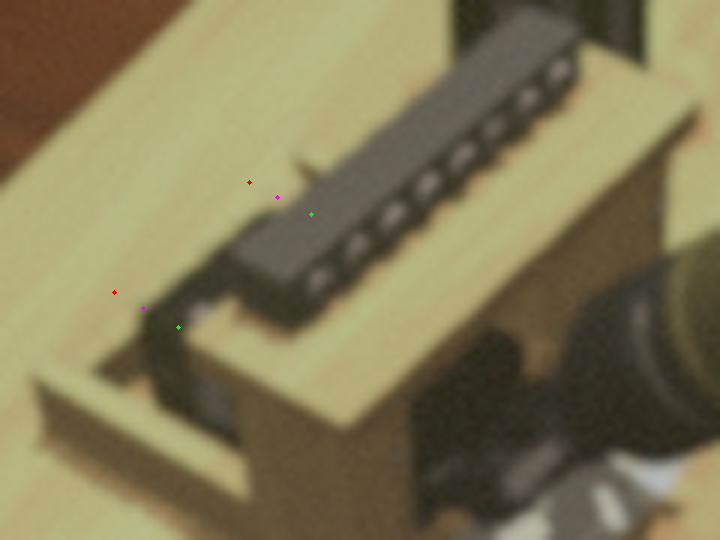

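The top end is now at about 0.166 m (the magenta marker), so the foot is at about 0.016. I'll retract back along the same path and verify.

```bash
python3 - <<'E'
from path import *
from workcell import env,eyes
import cv2
env.servo_line(W(bay,-.09,.008,.03),R(bay[2],40,-1),feed=.08)
seq=np.load("seq.npy")
for q in seq[[6,5,4,3,2,1]]: env.goto_joints(q.tolist())
q=env.read_joints(); q[0]-=45; env.goto_joints(q.tolist())
print(env.read_t(),env.read_force().round(1))
d=[cv2.cvtColor(eyes.get_image(n)["img"],cv2.COLOR_RGB2BGR) for n in("side","top")]
cv2.imwrite("pics/fin.png",cv2.resize(np.hstack([a[90:290,150:390] for a in d]),(800,333)))
E
python3 look.py c
```

```text
27.4333 [-0.4  0.6 -0. ]
```

View pics/fin.png

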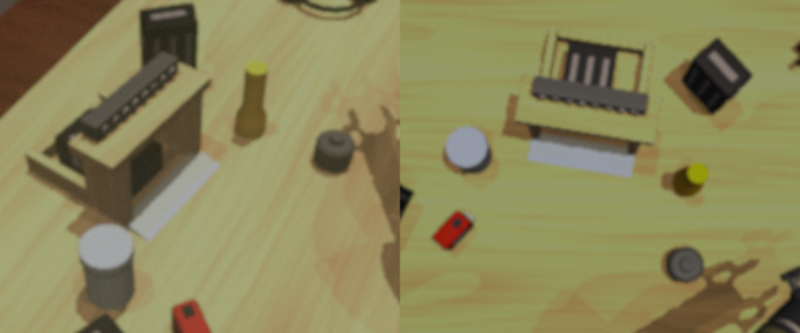

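View pics/top_c.png

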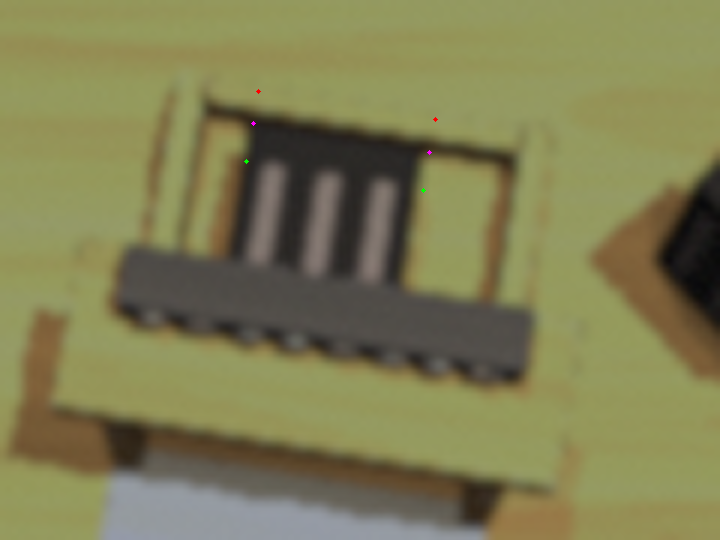

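View pics/side_c.png

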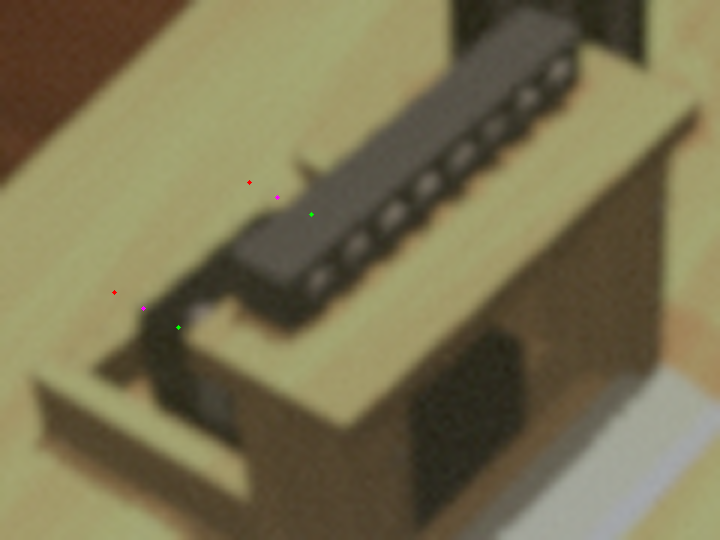

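Before handing in, I'll check the foot face against a flat-case projection. Its visible corner is at about (515,330) in the side view.

Run:
```python
from path import *
o=np.array((160,120))
for f in(0,8,16,24):
    print(f,[((proj("side",T(bay,(f,-37,z)))[0]-o+.5)*6).round() for z in(70,60,0)])
```

```text
0 [array([570., 331.]), array([570., 348.]), array([570., 442.])]
8 [array([555., 324.]), array([555., 340.]), array([555., 434.])]
16 [array([540., 316.]), array([540., 332.]), array([541., 427.])]
24 [array([525., 308.]), array([525., 325.]), array([527., 419.])]
```

```bash
python3 -c "
from workcell import env
env.hand_in(); print(env.read_t())"
```

```text
the job is handed in; nothing more can be done
the job is handed in; nothing more can be done
```

The case is lying flat on the bay floor behind the lip, top end towards the end stop, and I handed the job in at about 27.5 s on the robot clock. `hand_in` gives no verdict, so the result below rests on my own image checks.

- **What I did:** I pushed the case over near its top so it landed on the lip. I then pushed the foot end with a vertical tool until it was close to the bridge. After flipping the wrist, I finished the push under the bridge with the tool slanted 40°, and backed the arm out clear of everything.
- **Position:** The top view puts the top end at about bay x = 0.166 m, so the foot is at about 0.016 m. The case is straight along the bay, with its centre about 8 mm left of the centre line.
- **Flatness:** The foot's top corner in the side view matches a case lying flat at 60 mm high.
- **Bystanders and forces:** I saw no change in the bystanders in the last picture; I compared them by eye and did not measure them. Wrist force readings between moves peaked at about 33 N, and read about zero at the end with the arm clear.

**Disagreements:** The side view puts the foot at about 0.020–0.024 m, against 0.016 m from the top view. Both are within the allowed range. My fit of the bay's position was also off by up to about 2 pixels at its rear corners, which is a few millimetres.

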